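Index the test carrier and hold the bayonet cap home

ROBOT

A 6-joint arm with a two-finger parallel gripper is mounted at the origin on a cart in front of the work surface, level with it; the furniture and walls round the work are solid. World frame = base frame: x ahead of the robot, y to its left, z up, the work surface at z = 0. Lengths are in m, angles in degrees, forces in N, time in s.
With the tool pointing down it reaches from about 0.4 to 0.825 m from the base axis. Payload 7 kg.
Tool frame: the origin (TCP) lies on the centre line of the jaws, within the pads' length; the fingertips stand 19 mm ahead of it and the grasp point (between the pads) is the TCP (r.tip_extent is the distance from the TCP to the fingertips, in m); z points along the fingers, y is the line along which they close (so a half turn about z gives the same grasp; the last joint's range is limited). The gripper opens to 88 mm and grips with 3 to 60 N. Pads are 19 mm wide; open, the fingers measure 130 mm over their backs; the gripper's body (78 mm by 193 mm) begins 47 mm behind the grasp point.
Start: joints at [-54.654, 20.546, 0.682, 0, -70.136, -16.507], TCP at [0.218, -0.639, 0.246] pointing down, gripper open.
Joint ranges: [-176.03, 176.03], [-82.01, 121.73], [-58.28, 71.71], [-173.87, 95.51], [-174.79, -0.11], [-173.66, 173.66]. Speed limits (degrees/s): [136.94, 136.94, 172.46, 180, 180, 180].

INTERFACE

Orientations are given as [roll, pitch, yaw] about the fixed x, y, z axes, in that order (R = Rz(yaw) Ry(pitch) Rx(roll)).
In Python, from plant import r gives the robot as it stands. The module is installed in compiled form; this text tells all that it offers.
- The arm moves only by the tool jog_arm, never from a script. Its argument "deltas" is a list that holds one entry, the list of rows, each a list of 5 numbers: the opening, from -1 (shut) to 1 (fully open), then the shift along the world's x, y, z in cm, then the turn about the world's z in rad. In form: [[[claw, dx, dy, dz, turn], ...]]. A call has 1 to 8 rows; each row shifts and turns the commanded pose from where the row before left it; what a row does not reach is not made up. A row lasts 1/8 s, in which the tool goes at most 62.5 mm and 10.7 degrees, less where a joint would pass 70% of its speed; a pose out of reach is approached as far as the arm can. A call with a gripper value outside its range is refused whole. The fingers move at their own pace and stop on an object; "force" is the grip in N (left out, the last holds). Time passes only in rows, so rows that do not move let the fingers close. It gives the time, the measured TCP pose, the force, the opening and the grip force at its end, in the units of the state.
- r.get_state(): the state, without advancing time (a new reading comes with each control period).
- r.capture(name): name is "side" or "top" or "wrist"; returns the picture (420x560x3 uint8, blue, green, red); there is no depth.
- r.camera_info(name): a dict with "fx", "fy", "cx", "cy" (pixels), "k1" (the pictures are not rectified: a ray, as slopes to the right and down, at radius r is drawn at 1 + k1 r^2 times it, then the intrinsics apply), "view" (4x4, takes a point from world to camera coordinates). Camera axes: x right, y up, looking along -z (the intrinsics and any distortion apply to the point x, -y, -z); pixel columns grow to the right and rows downward; lengths in m; the calibration is good to about 2 mm. A picture is of the moment at which its call begins: read the wrist's pose just before it. camera_info takes no time and is no camera call; for the wrist camera it gives the pose at the moment of the call.
- r.close_job(): hands the job in; it is judged then, once.
The state is a dict: "time_s": time; "joints": joint angles; "qd": joint speeds; "joint_torque": joint torques, N m; "tcp_pos": TCP position; "eef_rot": TCP orientation; "contact_force": force on the tool from outside, world axes, zero at the start; "moment": the same for the moment, N m; "gripper_width": finger opening in m; "gripper_force": force on a finger pad.
Only numpy, scipy, OpenCV 4.12 (cv2) and the standard library are available. Lean on these libraries where they do the work, as an engineer would, in place of code of your own. Each camera call takes 0.05 s, during which the arm holds its last target. There are 200 camera calls.

TASK

Slide the carrier of the test jig along its rail, to the left, until its detent clicks into the second station, beside the contact block. Then fetch the loose bayonet cap, put its two lugs down through the notches of the carrier's socket, push it down against the spring, turn it a quarter turn clockwise (seen from above) up to its stop, and finish still gripping it and pressing its flange flat on the socket rim; do not let go. Leave the tape roll and the tin where they stand.

Things in the scene. Friction and masses are not known exactly. Their poses are not given: they have to be found in the camera images.
- cap: Loose bayonet cap, 80-130 g, upright on the table, 51 mm high. Origin: centre of the foot's underside, z up. Black shank 28 mm thick (foot chamfered to 24), 20 mm long; two steel lugs on it along +x and -x reach 20 mm from the axis, each 8 mm wide, from 3 to 9 mm above the foot. Flange disc 48 mm wide, 20 to 25 mm above the foot. Half a turn gives the same cap.
- wing (a point): Top centre of the cap's black wing grip, 51 mm above the cap's foot. The wing is 40 mm long along the cap's x (the line of the lugs), 14 mm thick along y, and 26 mm high above the flange.
- socket (a point): Centre of the socket rim on the carrier, 46 mm above the table; moves with the carrier. z up, y the way the carrier slides to station two, x away from the robot. Round black housing 60 mm wide, 22 mm high, aluminium top 6 mm thick with a 31 mm bore. Lugs pass below the top once the cap's foot is 15 mm under the rim; at 20 mm the flange sits on the rim.
- notch (a point): One of the two notches for the lugs in the socket top, 19 mm from the socket centre along socket +y (the other along -y); 12 mm wide, reaching 22.5 mm from the centre. The cap enters with its wing along socket y. Inner stops allow only a clockwise turn (from above) of about 91 degrees, which brings the wing along socket x.
- plunger (a joint): Downward travel in m of the round spring plunger in the socket bore: 0 at rest, with its top 8 mm under the rim, where it meets the cap's foot with 4 N; 0.012 with the cap fully home, 10 N. If let go after the turn, the cap stays caught but springs up and tilts by about 4 to 5 mm (0.007 to 0.0085).
- post_top (a point): Top centre of the steel push post on the carrier, 14 mm thick, 48 mm above the table and 24 mm above the carrier plate (a 22 mm wide, 3 mm high collar at its foot), 62 mm from the socket's centre towards the robot (socket -x).
- carrier (a joint): Slide of the carrier along its rail in m, growing to the left (socket +y). 0 is the notch of station one, 0.11 that of station two, beside the black contact block with brass pins; the rail ends at 0.135. A sprung ball clicks into each notch when within 2 mm; sliding takes 1 to 3 N, leaving a notch 4 to 7 N.
- mask_tape: Cream roll of tape lying flat, 58 mm in diameter, 18 mm high; a bystander. Origin: centre of its underside.
- flux_tin: Round yellow closed tin, 50 mm in diameter, 26 mm high; a bystander. Origin: centre of its underside.
There are look-alikes about, which are no part of the job. Leave any green or turquoise look-alike of the cap alone.

How it is judged:
By the outcome, as a careful person would: the job done as asked, in the order asked, and still so for the second after the job is handed in, while the arm keeps its last pose, push and grip.
It also fails if it takes over 64 s, if anything falls off the work surface, if the arm or the gripper's body presses on something with over 40 N, if the wrist force passes 120 N, or if a joint passes its speed limit or range.

## Working session

There is one attempt and no reset: what is moved stays moved. The work goes in short steps, Python scripts to look and compute and a tool call to move; the robot and the scene stay as the last step left them, time stands still between calls to the robot, and variables do not carry over. Pictures are saved under pics/ and viewed, at most 10 in all, crops included, and the job is handed in when it is done.

Besides the shell and the picture viewer there is one more tool, called in YAML: its name, and indented under it one key for each argument. jog_arm: Moves the arm, as the interface text tells. Its arguments: {"type":"object","properties":{"deltas":{"type":"array"},"force":{"type":"number"}},"required":["deltas"]}

```bash
mkdir -p pics; cat > h.py <<'E'
import numpy as np, cv2
from plant import r
def ray(info,u,v):
    xd=(u-info["cx"])/info["fx"]; yd=(v-info["cy"])/info["fy"]
    x,y=xd,yd
    for _ in range(30):
        s=1+info["k1"]*(x*x+y*y); x,y=xd/s,yd/s
    V=np.array(info["view"]); R=V[:3,:3]; c=-R.T@V[:3,3]
    return c,R.T@np.array([x,-y,-1.0])
def atz(info,u,v,z):
    c,d=ray(info,u,v); return c+d*(z-c[2])/d[2]
def proj(info,p):
    q=np.array(info["view"])@np.append(p,1); x,y=q[0]/-q[2],-q[1]/-q[2]
    s=1+info["k1"]*(x*x+y*y); return np.array([info["cx"]+info["fx"]*x*s,info["cy"]+info["fy"]*y*s])
E
python3 - <<'E'
from h import *
for n in("top","side"):
    i=r.camera_info(n); print(n,i["fx"],i["k1"],np.round(ray(i,280,210),3).tolist())
    cv2.imwrite(f"pics/{n}1.png",cv2.resize(r.capture(n),None,fx=1.42,fy=1.42,interpolation=cv2.INTER_CUBIC))
print(r.get_state())
E
```

```text
top 546.3174211962605 -0.08672722055174047 [[0.365, -0.084, 1.113], [0.121, -0.043, -0.992]]
side 534.5862070833163 0.005549652265682624 [[0.043, 0.77, 0.874], [0.322, -0.7, -0.638]]
{'time_s': 0.1, 'joints': array([-5.46550152e+01,  2.05875387e+01,  6.40332627e-01, -1.70792303e-02,
       -7.01353699e+01, -1.65054000e+01]), 'qd': array([-0.06222742, -0.13810319, -0.00775997,  0.05278631,  0.01276284,
       -0.01143571]), 'joint_torque': array([-4.00059638e-03, -5.84163845e+01,  2.93751705e+01,  7.01570928e+00,
        1.01038237e-02, -5.39826624e-05]), 'tcp_pos': array([ 0.21780428, -0.63847857,  0.24472602]), 'eef_rot': array([ 1.79916265e+02, -8.06749568e-03, -1.61166224e+02]), 'contact_force': array([-0.50739442,  0.02641771,  0.4952752 ]), 'moment': array([0.04693532, 0.0127718 , 0.01368366]), 'gripper_force': 0.0, 'gripper_width': 0.08747955632633589}
```

View pics/top1.png

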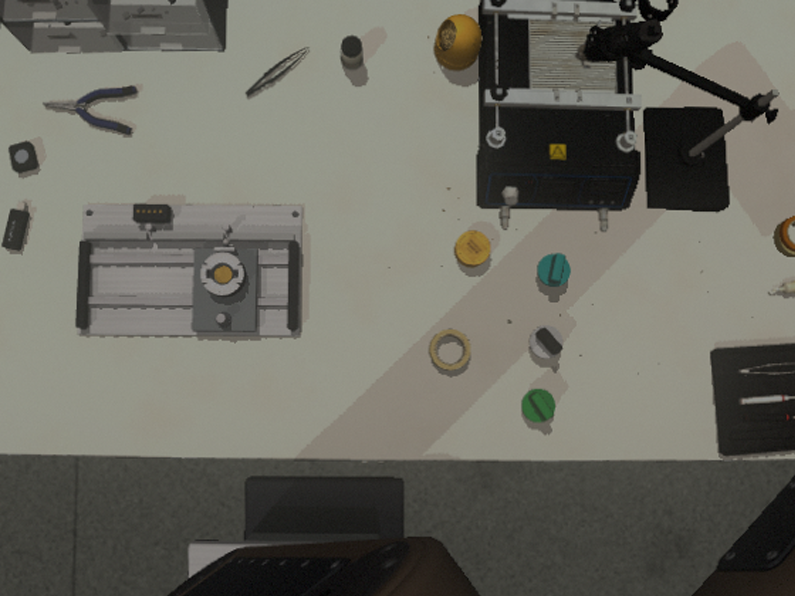

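View pics/side1.png

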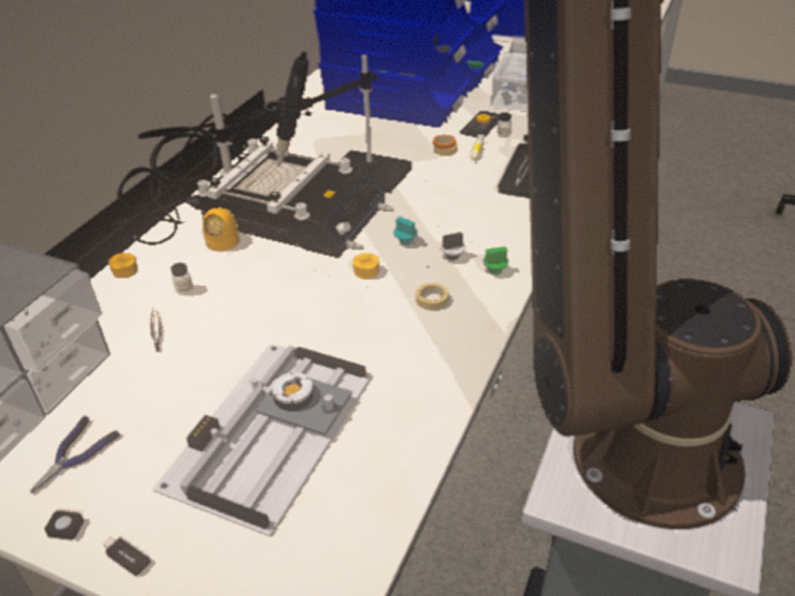

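The top view shows the black-winged cap at about (546,342), the teal and green look-alikes beside it, the socket at (222,273), the post at (223,319) and the contact block at (152,213), which lies to the left (+y). I'll enlarge the regions that matter.

```bash
python3 - <<'E'
from h import *
t=r.capture("top"); i=r.camera_info("top")
a=cv2.resize(t[140:240,50:220],None,fx=4.6,fy=4.6,interpolation=cv2.INTER_CUBIC)  # jig
b=cv2.resize(t[225:265,365:415],None,fx=8,fy=8,interpolation=cv2.INTER_CUBIC)
s=r.capture("side")
c=cv2.resize(s[155:190,300:350],None,fx=8,fy=8,interpolation=cv2.INTER_CUBIC)
out=np.zeros((460+0,782,3),np.uint8); out[:a.shape[0],:a.shape[1]]=a
cv2.imwrite("pics/jig.png",out)
o2=np.hstack([b,np.vstack([c,np.zeros((40,400,3),np.uint8)])]);cv2.imwrite("pics/cap.png",o2)
for n,(u,v),z in [("cap",(546,342),.051),("socket",(222,273),.046),("post",(223,319),.048),("tape",(450,350),.018),("tin",(472,248),.026),("green",(538,405),.051),("teal",(554,269),.051)]:
    print(n,np.round(atz(i,u/1.42,v/1.42,z),4))
E
```

```text
cap [ 0.4358 -0.3363  0.051 ]
socket [0.5263 0.1137 0.046 ]
post [0.4621 0.1099 0.048 ]
tape [ 0.4251 -0.2064  0.018 ]
tin [ 0.5707 -0.2367  0.026 ]
green [ 0.3489 -0.3246  0.051 ]
teal [ 0.5383 -0.3488  0.051 ]
```

View pics/jig.png

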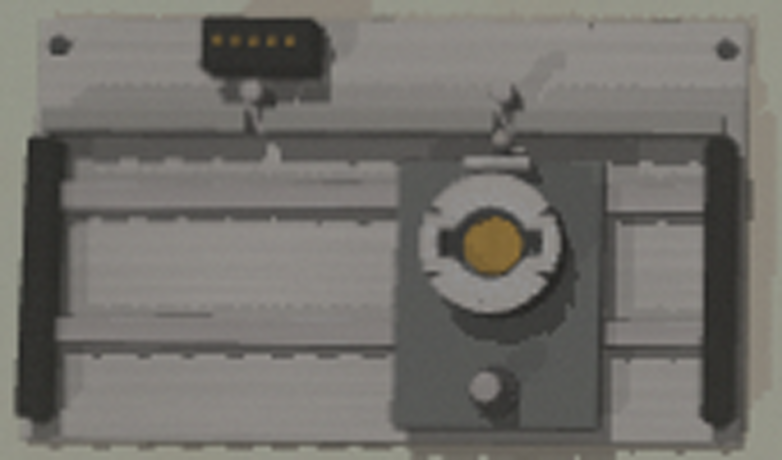

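View pics/cap.png

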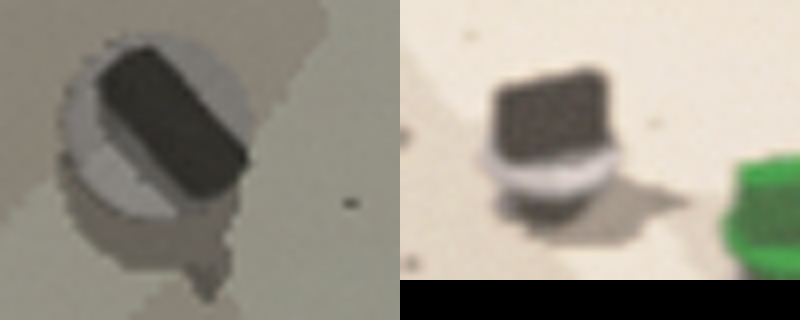

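The jig crop shows the socket centre at (490,243), the post top at (485,387), notches at (448,243) and (535,243), and plate screws at (59,45) and (727,49). In the cap crop the wing top is centred near (174,121), and its long axis runs from (124,65) to (224,178).

```bash
python3 - <<'E'
from h import *
i=r.camera_info("top")
J=lambda U,V,z:atz(i,(U+.5)/4.6-.5+50,(V+.5)/4.6-.5+140,z)
C=lambda U,V,z:atz(i,(U+.5)/8-.5+365,(V+.5)/8-.5+225,z)
s=J(490,243,.046);p=J(485,387,.048)
print("sock",s,"post",p,"d",s-p,np.hypot(*(s-p)[:2]),"ang-x",np.degrees(np.arctan2(*(s-p)[1::-1])))
a,b=J(60,210,.02),J(398,211,.02);print("rail",np.degrees(np.arctan2(*(a-b)[1::-1])))
a,b=J(59,45,.01),J(727,49,.01);print("screws",a,b,np.degrees(np.arctan2(*(a-b)[1::-1])))
a,b=J(448,243,.046),J(536,243,.046);print("notch",a,b,np.degrees(np.arctan2(*(a-b)[1::-1])))
a,b=C(124,65,.051),C(224,178,.051);print("wing",(a+b)/2,np.linalg.norm(a-b),np.degrees(np.arctan2(*(a-b)[1::-1])))
print("pinblock",J(265,45,.03))
E
```

```text
sock [0.52593369 0.11410226 0.046     ] post [0.463837   0.11384169 0.048     ] d [ 0.06209669  0.00026057 -0.002     ] 0.06209723968815576 ang-x 0.2404199257359518
rail 90.51377062091402
screws [0.61867167 0.31813718 0.01      ] [0.62039272 0.01806199 0.01      ] 90.32861169265546
notch [0.52569542 0.13211384 0.046     ] [0.52619778 0.09439276 0.046     ] 90.76300022361873
wing [ 0.43802255 -0.33996108  0.051     ] 0.03702137272820886 41.864605859928716
pinblock [0.61493383 0.21927868 0.03      ]
```

jog_arm:
  deltas:
    - [[1, 3, 5.2, 0, -0.041], [1, 3, 5.2, 0, -0.041], [1, 3, 5.2, 0, -0.041], [1, 3, 5.2, 0, -0.041], [1, 3, 5.2, 0, -0.041], [1, 3, 5.2, 0, -0.041], [1, 3, 5.2, 0, -0.041], [1, 3, 5.2, 0, -0.041]]

```text
time_s: 1.2
tcp_pos: [0.4586, -0.2209, 0.2458]
eef_rot: [-180.0, 0.0, 180.0]
contact_force: [1.6, 0.4, 0.5]
gripper_width: 0.0878
gripper_force: 0.0
```

jog_arm:
  deltas:
    - [[1, 0, 5.5, 0, 0], [1, 0, 5.5, -1, 0], [1, 0, 5.5, -2, 0], [1, 0, 5.5, -2, 0], [1, 0, 5.5, -2, 0], [1, 0, 3, -1, 0], [1, 0, 0, 0, 0], [1, 0, 0, 0, 0]]
  force: 20

```text
time_s: 2.2
tcp_pos: [0.4579, 0.082, 0.1656]
eef_rot: [-180.0, -0.0, -179.9]
contact_force: [-0.2, 1.2, 0.2]
gripper_width: 0.0874
gripper_force: 0.0
```

```bash
python3 - <<'E'
from h import *
i=r.camera_info("wrist"); im=r.capture("wrist")
cv2.imwrite("pics/w1.png",cv2.resize(im,None,fx=1.42,fy=1.42,interpolation=cv2.INTER_CUBIC))
import pickle; pickle.dump(i,open("w1.pkl","wb"))
print(np.round(ray(i,280,210),3).tolist(), proj(i,[.4638,.1138,.048])*1.42, proj(i,[.526,.114,.046])*1.42)
E
```

```text
[[0.389, 0.082, 0.305], [0.259, 0.032, -0.966]] [437.48097971 308.18640872] [433.98865949 401.1661946 ]
```

View pics/w1.png

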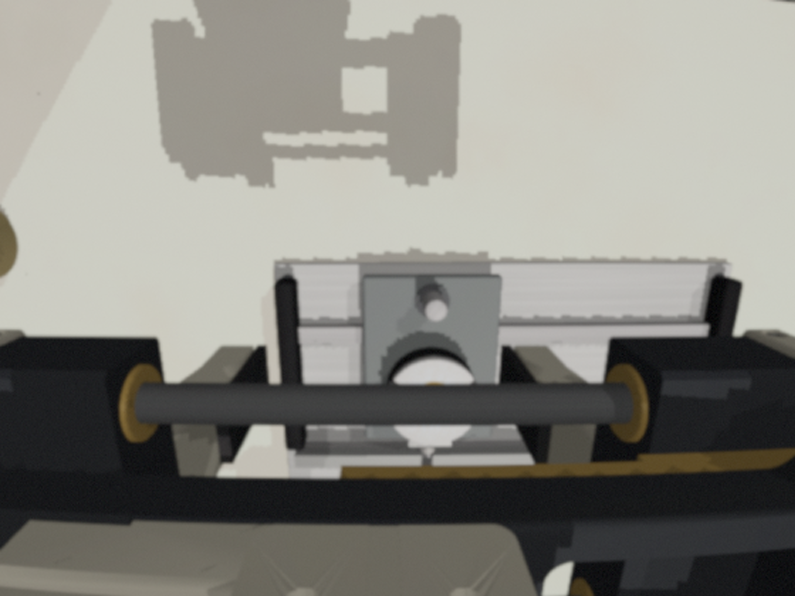

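The wrist view shows the post top at (436,309) and the socket ring around (432,400). Both match the predictions of (437,308) and (434,401), so I'll grip the post.

jog_arm:
  deltas:
    - [[1, 0.3, 1.6, 0, 0], [1, 0.3, 1.6, 0, 0], [0.2, 0, 0, -4, 0], [0.2, 0, 0, -4, 0], [0.2, 0, 0, -2, 0], [0.2, 0, 0, -1.5, 0], [0.2, 0, 0, 0, 0], [0.2, 0, 0, 0, 0]]

```text
time_s: 3.25
tcp_pos: [0.4644, 0.1147, 0.0511]
eef_rot: [180.0, 0.0, -179.9]
contact_force: [0.3, 0.1, 1.1]
gripper_width: 0.0526
gripper_force: 0.0
```

jog_arm:
  deltas:
    - [[-1, 0, 0, 0, 0], [-1, 0, 0, 0, 0], [-1, 0, 0, 0, 0], [-1, 0, 0, 0, 0], [-1, 0, 0, 0, 0]]
  force: 25

```text
time_s: 3.88
tcp_pos: [0.4639, 0.1139, 0.0507]
eef_rot: [-180.0, -0.0, -179.9]
contact_force: [0.6, -2.0, 2.3]
gripper_width: 0.0131
gripper_force: 25.0
```

jog_arm:
  deltas:
    - [[-1, 0, 1, 0, 0], [-1, -0.01, 1.5, 0, 0], [-1, -0.01, 1.5, 0, 0], [-1, -0.01, 1.5, 0, 0], [-1, -0.01, 1.5, 0, 0], [-1, -0.01, 1.5, 0, 0], [-1, -0.01, 1.5, 0, 0], [-1, -0.01, 0.7, 0, 0]]

```text
time_s: 4.88
tcp_pos: [0.4632, 0.2216, 0.0506]
eef_rot: [-180.0, -0.0, -179.9]
contact_force: [-0.0, -2.1, 2.6]
gripper_width: 0.0128
gripper_force: 25.0
```

jog_arm:
  deltas:
    - [[-1, 0, 0.3, 0, 0], [-1, 0, 0, 0, 0], [-1, 0, 0, 0, 0], [-1, 0, 0, 0, 0]]

```text
time_s: 5.38
tcp_pos: [0.4632, 0.224, 0.0506]
eef_rot: [180.0, 0.0, -180.0]
contact_force: [0.4, -3.1, 4.6]
gripper_width: 0.0127
gripper_force: 25.0
```

jog_arm:
  deltas:
    - [[0, 0, 0, 0, 0], [0, 0, 0, 0, 0], [0, 0, 0, 2, 0], [0, 0, 0, 4, 0], [0, 0, 0, 4, 0], [1, 0, -3, 0, 0], [1, 0, -5.5, 0, 0], [1, 0, -5.5, 0, 0]]

```text
time_s: 6.38
tcp_pos: [0.463, 0.0832, 0.1506]
eef_rot: [180.0, 0.0, -179.9]
contact_force: [1.7, 0.5, -0.4]
gripper_width: 0.0681
gripper_force: 0.0
```

jog_arm:
  deltas:
    - [[1, 0, -5.5, 0, 0.09], [1, 0, -5.5, 0, 0.09], [1, 0, -5.5, 0, 0.09], [1, 0, -5.5, 0, 0.09], [1, 0, -5.5, 0, 0.09], [1, 0, -5.5, 0, 0.09], [1, 0, -4, 0, 0.09], [1, 0, 0, 0, 0.09]]

```text
time_s: 7.38
tcp_pos: [0.4629, -0.2882, 0.1499]
eef_rot: [180.0, -0.0, -138.7]
contact_force: [-0.1, 0.3, 0.1]
gripper_width: 0.0877
gripper_force: 0.0
```

```bash
python3 - <<'E'
from h import *
i=r.camera_info("wrist"); im=r.capture("wrist"); t=r.capture("top")
a=cv2.resize(im,(560,420)); 
b=cv2.resize(t[135:245,50:220],None,fx=4.6,fy=4.6,interpolation=cv2.INTER_CUBIC)
cv2.imwrite("pics/w2.png",cv2.resize(im,None,fx=1.42,fy=1.42,interpolation=cv2.INTER_CUBIC)); cv2.imwrite("pics/jig2.png",b)
import pickle; pickle.dump(i,open("w2.pkl","wb"))
print(proj(i,[.438,-.340,.051])*1.42)
s=r.get_state();print(s["tcp_pos"],s["eef_rot"])
E
```

```text
[341.61042764 210.72067435]
[ 0.46291133 -0.28645171  0.15000689] [ 1.79960511e+02 -1.10131625e-02 -1.38742833e+02]
```

View pics/jig2.png

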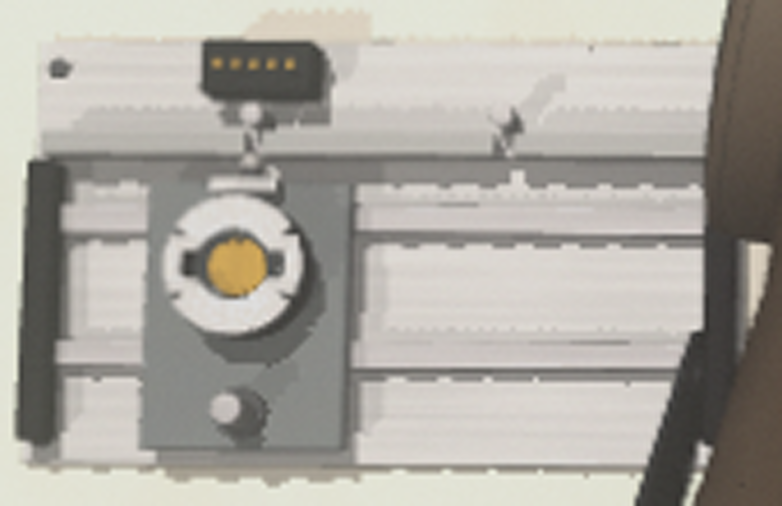

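View pics/w2.png

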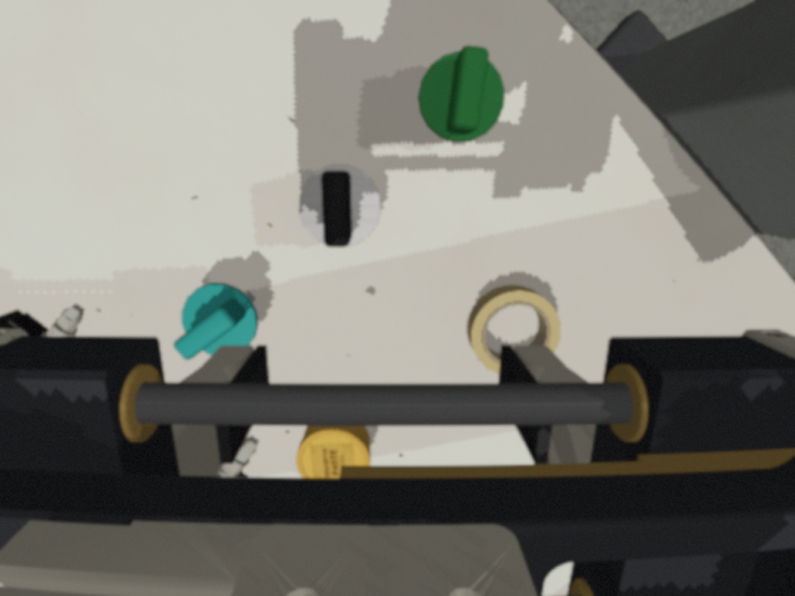

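The jig crop shows the ring at (234,265), with the carrier pointer lined up with the second station's needle. The wrist view shows the wing from (336,171) to (338,243), centred at about (337,207), upright in the picture.

```bash
python3 - <<'E'
from h import *
import pickle
i=r.camera_info("top")
J=lambda U,V,z:atz(i,(U+.5)/4.6-.5+50,(V+.5)/4.6-.5+135,z)
s=J(234,265,.046);p=J(225,409,.048);a,b=J(190,263,.046),J(279,264,.046)
print("sock",s,"post",p,np.degrees(np.arctan2(*(a-b)[1::-1])),(a+b)/2)
w=pickle.load(open("w2.pkl","rb"))
W=lambda U,V,z:atz(w,(U+.5)/1.42-.5,(V+.5)/1.42-.5,z)
a,b=W(336,171,.051),W(338,241,.051)
print("wing",a,b,(a+b)/2,np.linalg.norm(a-b),np.degrees(np.arctan2(*(b-a)[1::-1])))
# precise dark-pixel segmentation, fresh and at rest
im=r.capture("wrist"); w=r.camera_info("wrist")
m=(im.max(2)<45).astype(np.uint8); n,l,st,ce=cv2.connectedComponentsWithStats(m)
for k in range(1,n):
    if 250<st[k,4]<3000 and st[k,1]<200: print(st[k],ce[k],atz(w,*ce[k],.049))
k=[k for k in range(1,n) if 250<st[k,4]<3000 and abs(ce[k]-[237,146]).max()<15]
if k:
    bx=cv2.boxPoints(cv2.minAreaRect(np.argwhere(l==k[0])[:,::-1].astype(np.float32)))
    q=np.array([atz(w,*c,.051) for c in bx]);print(bx,q)
s=r.get_state();print(s["tcp_pos"],s["eef_rot"])
E
```

```text
sock [0.52495634 0.22425198 0.046     ] post [0.46274467 0.22485581 0.048     ] 90.05805396561965 [0.52561028 0.22408437 0.046     ]
wing [ 0.42451056 -0.35524836  0.051     ] [ 0.45137347 -0.33140481  0.051     ] [ 0.43794202 -0.34332658  0.051     ] 0.03591839125919241 41.59231350353294
[225 120  20  51 897] [234.95540691 144.36120401] [ 0.43879683 -0.3428063   0.049     ]
[[224.79547 120.09184]
 [243.05545 119.33101]
 [245.15598 169.74348]
 [226.896   170.50432]] [[ 0.43003524 -0.35944098  0.051     ]
 [ 0.42091769 -0.34976062  0.051     ]
 [ 0.44800211 -0.32490304  0.051     ]
 [ 0.45749446 -0.33491048  0.051     ]]
[ 0.46303066 -0.28597783  0.15018311] [ 1.79972262e+02 -6.23317185e-03 -1.38833400e+02]
```

jog_arm:
  deltas:
    - [[1, -1.2, -2.8, 0, 0.017], [1, -1.25, -2.8, 0, 0], [1, 0, 0, -4, 0], [1, 0, 0, -3, 0], [1, 0, 0, -2, 0], [1, 0, 0, -1.3, 0], [1, 0, 0, 0, 0], [1, 0, 0, 0, 0]]

```text
time_s: 8.52
tcp_pos: [0.4394, -0.3419, 0.0484]
eef_rot: [-179.9, 0.0, -137.7]
contact_force: [0.3, -1.0, 0.1]
gripper_width: 0.0875
gripper_force: 0.0
```

jog_arm:
  deltas:
    - [[-1, 0, 0, 0, 0], [-1, 0, 0, 0, 0], [-1, 0, 0, 0, 0], [-1, 0, 0, 0, 0], [-1, 0, 0, 0, 0], [-1, 0, 0, 0, 0], [-1, 0, 0, 0, 0]]
  force: 45

```text
time_s: 9.4
tcp_pos: [0.4387, -0.3418, 0.0475]
eef_rot: [180.0, -0.0, -137.7]
contact_force: [0.4, 0.6, 0.4]
gripper_width: 0.0229
gripper_force: 0.0
```

jog_arm:
  deltas:
    - [[-1, 0, 0, 0, 0], [-1, 0, 0, 0, 0], [-1, 0, 0, 0, 0]]

```text
time_s: 9.78
tcp_pos: [0.4386, -0.3418, 0.0474]
eef_rot: [180.0, -0.0, -137.7]
contact_force: [-0.3, 0.4, -1.9]
gripper_width: 0.0136
gripper_force: 45.0
```

jog_arm:
  deltas:
    - [[-1, 0, 0, 2, 0], [-1, 0, 0, 4, 0], [-1, 0, 0, 4, 0], [-1, 0, 0, 0, 0], [-1, 0, 0, 0, 0]]

```text
time_s: 10.4
tcp_pos: [0.4383, -0.3415, 0.1472]
eef_rot: [180.0, 0.0, -137.8]
contact_force: [-0.8, -0.5, -2.9]
gripper_width: 0.0132
gripper_force: 45.0
```

```bash
python3 - <<'E'
from h import *
im=r.capture("wrist"); w=r.camera_info("wrist"); s=r.get_state(); print(s["tcp_pos"],s["eef_rot"],s["contact_force"])
sd=r.capture("side"); i=r.camera_info("side"); u,v=proj(i,s["tcp_pos"]).astype(int)
u0,v0=max(0,u-40),max(0,v-35)
a=cv2.resize(sd[v0:v0+75,u0:u0+70],(560,600),interpolation=cv2.INTER_CUBIC)
print(u0,v0,u,v)
b=cv2.resize(im[100:420,120:360],(240,320))
o=np.zeros((600,800,3),np.uint8);o[:,:560]=a;o[:320,560:]=b
cv2.imwrite("pics/g.png",o)
E
```

```text
[ 0.43802056 -0.34144868  0.14662857] [ 1.79912621e+02 -2.38609270e-02 -1.37744289e+02] [-0.11176373  0.01243231 -0.77346569]
279 99 319 134
```

View pics/g.png

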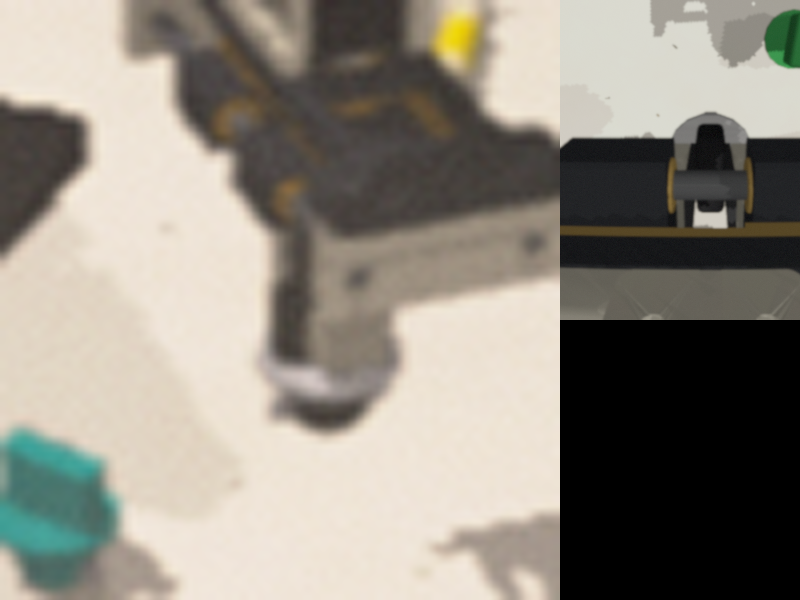

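The cap is held level by its wing. In the wrist inset the flange's far rim peaks at (712,113), and in the side view the flange runs from (262,360) to (398,360). I'll compare those with the projected flange to get the offset along the wing.

```bash
python3 - <<'E'
from h import *
im=r.capture("wrist"); w=r.camera_info("wrist"); s=r.get_state(); t=s["tcp_pos"]; print(t)
i=r.camera_info("side"); a=np.radians(42.25); d=np.array([np.cos(a),np.sin(a),0]); th=np.linspace(0,6.283,200)
for o in(-.004,-.002,0,.002,.004):
    f=t+d*o-[0,0,.0474]
    P=lambda I,z:np.array([proj(I,f+[.024*np.cos(x),.024*np.sin(x),z]) for x in th])
    pw=np.vstack([P(w,.025),P(w,.020)]); ps=np.vstack([P(i,.025),P(i,.02)])
    k=pw[:,1].argmin(); print(o,"wrist top",pw[k],"side u",ps[:,0].min(),ps[:,0].max())
print(im[205:222,270:275].mean(1).mean(1).round())
sd=cv2.cvtColor(r.capture("side"),cv2.COLOR_BGR2GRAY); print(sd[143:147,308:334])
E
```

```text
[ 0.43802659 -0.34150799  0.14633993]
-0.004 wrist top [271.28876463 204.54769964] side u 311.2928525784436 329.92572467961935
-0.002 wrist top [271.28096639 208.12401951] side u 310.5723608947648 329.2082285271753
0 wrist top [271.27319188 211.67897158] side u 309.8513928626572 328.4902570609176
0.002 wrist top [271.26544147 215.21257443] side u 309.1299479640975 327.77180976348166
0.004 wrist top [271.2577155  218.72485053] side u 308.40802568025583 327.05288611669664
[213. 213. 213. 213. 211. 202. 177. 132.  99.  97. 107. 116. 120. 120.
 122. 122. 121.]
[[232 228 215 193 157 114  81  72  72  97 126 130 127 128 126 127 124 127
  124 124 142 194 226 227 228 227]
 [231 228 213 189 175 154 126 114 108 113 124 129 126 126 124 127 129 130
  124 122 146 199 225 228 228 226]
 [228 229 222 196 174 177 179 176 163 163 157 135 125 123 122 129 135 137
  132 138 170 209 228 228 228 229]
 [230 228 226 207 177 168 179 189 189 196 191 171 150 135 134 138 140 141
  142 156 195 224 228 227 229 226]]
```

jog_arm:
  deltas:
    - [[-1, 0.8, 2.5, 0, 0.08], [-1, 0.8, 4.5, 0, 0.08], [-1, 0.8, 5.5, 0, 0.08], [-1, 0.8, 5.5, 0, 0.08], [-1, 0.8, 5.5, 0, 0.08], [-1, 0.8, 5.5, 0, 0.08], [-1, 0.8, 5.5, 0, 0.08], [-1, 0.8, 5.5, 0, 0.08]]

```text
time_s: 11.6
tcp_pos: [0.5025, 0.0599, 0.1471]
eef_rot: [180.0, -0.0, -100.9]
contact_force: [1.7, -1.5, -0.5]
gripper_width: 0.0135
gripper_force: 45.0
```

jog_arm:
  deltas:
    - [[-1, 0.8, 5.5, 0, 0.08], [-1, 0.8, 5.5, 0, 0.08], [-1, 0.6, 3.5, 0, 0.039], [-1, 0, 1.5, 0, 0], [-1, 0, 0, 0, 0], [-1, 0, 0, 0, 0]]

```text
time_s: 12.35
tcp_pos: [0.5243, 0.2171, 0.1472]
eef_rot: [179.9, -0.0, -89.7]
contact_force: [-0.3, 0.6, -0.9]
gripper_width: 0.0137
gripper_force: 45.0
```

```bash
python3 - <<'E'
from h import *
im=r.capture("wrist"); w=r.camera_info("wrist"); s=r.get_state(); t=s["tcp_pos"]; print(t,s["eef_rot"],s["contact_force"],s["moment"])
tp=r.capture("top")
cv2.imwrite("pics/w3.png",np.hstack([cv2.resize(im[60:360,130:430],(450,450)),cv2.resize(tp[160:240,60:120],(338,450),interpolation=cv2.INTER_CUBIC)]))
print(proj(w,[.5255,.2242,.046]),proj(w,[.463,.224,.048]))
E
```

```text
[0.52445768 0.21704229 0.14740134] [ 1.79968737e+02 -2.27458059e-02 -8.97257174e+01] [-0.69256369 -0.71259198 -0.77611282] [ 0.03774961  0.10668574 -0.02174235]
[269.40115228 225.71864471] [348.22508832 226.56402187]
```

View pics/w3.png

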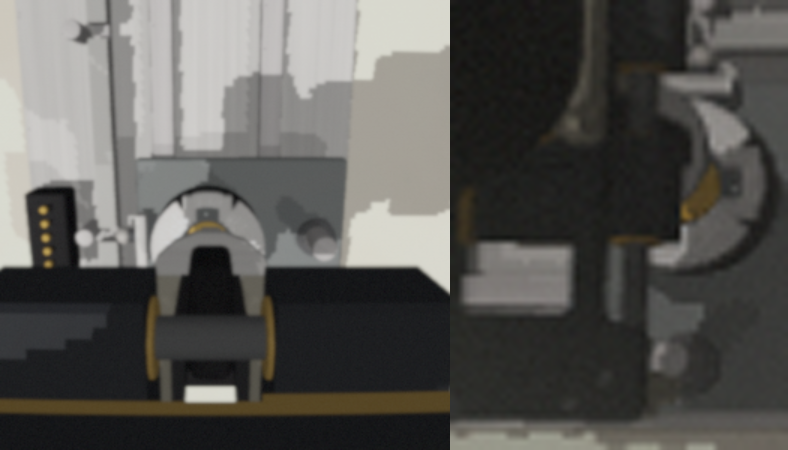

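The wrist view shows the ring centred at u≈269 as predicted, with the notch in line with the wing. I'll move over the socket and descend in steps.

jog_arm:
  deltas:
    - [[-1, 0.12, 0.7, 0, 0], [-1, 0, 0, -3, 0], [-1, 0, 0, -2, 0], [-1, 0, 0, -0.3, 0], [-1, 0, 0, -0.2, 0], [-1, 0, 0, -0.2, 0], [-1, 0, 0, 0, 0]]

```text
time_s: 13.32
tcp_pos: [0.5261, 0.2253, 0.0911]
eef_rot: [-180.0, 0.0, -89.7]
contact_force: [0.2, -0.4, -0.6]
gripper_width: 0.0136
gripper_force: 45.0
```

jog_arm:
  deltas:
    - [[-1, 0, 0, -0.1, 0], [-1, 0, 0, -0.1, 0], [-1, 0, 0, 0, 0]]

```text
time_s: 13.7
tcp_pos: [0.5259, 0.2252, 0.0885]
eef_rot: [180.0, -0.0, -89.7]
contact_force: [0.6, 0.2, -0.8]
gripper_width: 0.0137
gripper_force: 45.0
```

jog_arm:
  deltas:
    - [[-1, 0, -0.08, -0.1, 0], [-1, 0, 0, -0.2, 0], [-1, 0, 0, -0.2, 0], [-1, 0, 0, 0, 0]]

```text
time_s: 14.2
tcp_pos: [0.526, 0.2244, 0.0837]
eef_rot: [-180.0, -0.0, -89.6]
contact_force: [-0.8, -1.2, 3.5]
gripper_width: 0.0139
gripper_force: 45.0
```

jog_arm:
  deltas:
    - [[-1, 0, 0, -0.2, 0], [-1, 0, 0, -0.2, 0], [-1, 0, 0, -0.2, 0], [-1, 0, 0, 0, 0]]

```text
time_s: 14.7
tcp_pos: [0.526, 0.2244, 0.0777]
eef_rot: [-180.0, -0.0, -89.7]
contact_force: [-1.7, -0.8, 6.3]
gripper_width: 0.0137
gripper_force: 45.0
```

jog_arm:
  deltas:
    - [[-1, 0, 0, -0.2, 0], [-1, 0, 0, -0.15, 0], [-1, 0, 0, -0.05, 0], [-1, 0, 0, 0, 0]]

```text
time_s: 15.2
tcp_pos: [0.526, 0.2244, 0.074]
eef_rot: [-180.0, 0.0, -89.6]
contact_force: [-3.1, -0.4, 8.3]
gripper_width: 0.0134
gripper_force: 45.0
```

jog_arm:
  deltas:
    - [[-1, 0, 0, -0.05, 0], [-1, 0, 0, 0, 0], [-1, 0, 0, 0, -0.1], [-1, 0, 0, 0, -0.1], [-1, 0, 0, 0, 0]]

```text
time_s: 15.82
tcp_pos: [0.5267, 0.2248, 0.0738]
eef_rot: [-179.9, 0.1, -101.2]
contact_force: [-1.6, -1.0, 8.7]
gripper_width: 0.0138
gripper_force: 45.0
```

jog_arm:
  deltas:
    - [[-1, 0, 0, 0, -0.13], [-1, 0, 0, 0, -0.13], [-1, 0, 0, 0, -0.13], [-1, 0, 0, 0, -0.13], [-1, 0, 0, 0, -0.13], [-1, 0, 0, 0, -0.13], [-1, 0, 0, 0, -0.13], [-1, 0, 0, 0, 0]]

```text
time_s: 16.82
tcp_pos: [0.5272, 0.2251, 0.0741]
eef_rot: [180.0, 0.2, -153.3]
contact_force: [0.7, -0.9, 7.5]
gripper_width: 0.0137
gripper_force: 45.0
```

```bash
python3 -c "
from h import *
s=r.get_state();print(s['tcp_pos'],s['eef_rot'],s['contact_force'],s['moment'])"
```

```text
[0.52720676 0.22509975 0.07405533] [ 1.79996978e+02  1.68552644e-01 -1.53321982e+02] [ 0.69419653 -0.91713433  7.46589977] [-0.24966773 -0.001175    0.02429327]
```

jog_arm:
  deltas:
    - [[-1, 0, 0, 0, -0.13], [-1, 0, 0, 0, -0.13], [-1, 0, 0, 0, -0.13], [-1, 0, 0, 0, -0.05], [-1, 0, 0, 0, -0.04], [-1, 0, 0, 0, 0]]

```text
time_s: 17.58
tcp_pos: [0.5271, 0.2248, 0.0741]
eef_rot: [180.0, 0.1, 179.3]
contact_force: [0.6, -2.1, 8.4]
gripper_width: 0.0136
gripper_force: 45.0
```

```bash
python3 -c "
from h import *
s=r.get_state();print(s['tcp_pos'],s['eef_rot'],s['contact_force'],s['moment'])"
```

```text
[0.52710979 0.22477791 0.07405282] [1.79951342e+02 1.32954142e-01 1.79259069e+02] [ 0.60637707 -2.06125056  8.43993257] [-0.70383794 -0.11761533  0.06492989]
```

jog_arm:
  deltas:
    - [[-1, 0, 0, 0, -0.03], [-1, 0, 0, 0, -0.02], [-1, 0, 0, 0, 0], [-1, 0, 0, 0, 0]]

```text
time_s: 18.08
tcp_pos: [0.5271, 0.2246, 0.074]
eef_rot: [180.0, 0.1, 176.5]
contact_force: [0.6, -2.9, 8.1]
gripper_width: 0.0136
gripper_force: 45.2
```

```bash
python3 -c "
from h import *
s=r.get_state();print(s['tcp_pos'],s['eef_rot'],s['contact_force'],s['moment'])"
```

```text
[0.5271076  0.22459983 0.07402851] [1.79974730e+02 1.28396582e-01 1.76480766e+02] [ 0.63283675 -2.94323118  8.13088074] [-1.01959618 -0.08397524  0.56439619]
```

jog_arm:
  deltas:
    - [[-1, 0, 0, -0.05, 0], [-1, 0, 0, -0.05, 0], [-1, 0, 0, 0, 0]]
  force: 60

```text
time_s: 18.45
tcp_pos: [0.5271, 0.2247, 0.0739]
eef_rot: [180.0, 0.1, 176.5]
contact_force: [-2.2, -2.5, 16.6]
gripper_width: 0.0136
gripper_force: 60.2
```

jog_arm:
  deltas:
    - [[-1, 0, 0, -0.05, 0], [-1, 0, 0, 0, 0], [-1, 0, 0, 0, 0]]

```text
time_s: 18.82
tcp_pos: [0.5272, 0.2247, 0.0737]
eef_rot: [180.0, 0.2, 176.5]
contact_force: [-3.7, -2.7, 19.8]
gripper_width: 0.0136
gripper_force: 60.2
```

The force rose to 20 N while the tool moved only 0.3 mm, so the flange is seated. I'll take one last look before handing in.

```bash
python3 - <<'E'
from h import *
sd=r.capture("side"); i=r.camera_info("side"); u,v=proj(i,[.526,.2245,.05]).astype(int)
cv2.imwrite("pics/end.png",cv2.resize(sd[v-50:v+50,u-65:u+65],(780,600),interpolation=cv2.INTER_CUBIC))
s=r.get_state();print(s['tcp_pos'],s['eef_rot'],s['contact_force'],s['moment'])
E
```

```text
[0.52717139 0.22466822 0.07375513] [1.79961454e+02 1.62297988e-01 1.76507416e+02] [-4.19996999 -3.29654945 20.29100158] [-1.28278247  1.51562877  0.51171056]
```

View pics/end.png

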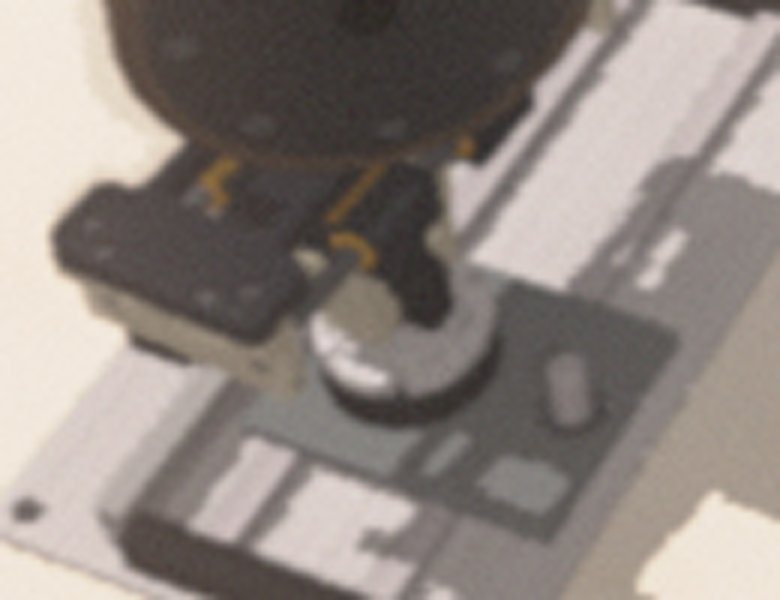

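The side view shows the flange flat on the socket rim with the wing towards the post, and the carrier at station two.

```bash
python3 -c "
from plant import r
print(r.close_job())"
```

```text
the job is handed in; nothing more can be done
None
```

The job is handed in. The carrier is at station two, and the cap is in its socket, turned clockwise to its stop and still gripped, with its flange pressed on the rim at about 20 N; the tape roll and tin were not touched. The handed-in result returned no verdict.

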